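Clear the spanner from the assembly jig, run the jig out over the riser's edge and hold it

TASK

The ring spanner left lying on the assembly jig goes back on the free hook of the tool stand: hang it there by its ring and let go. Then take the jig by its handle and slide it along the wooden riser, out over the aluminium-edged far side, until its orange tape lies right over that edge all the way across, so that the screws under the circuit board can be reached from below. The jig is front-heavy and tips if let go: finish while still holding the handle, with the jig lying level on the riser; do not lift or tip the jig on the way, keep your fingers off the circuit board, and leave the casing, the cordless screwdriver and the screw tray alone.

Things in the scene. Friction and masses are not known exactly. Their poses are not given: they have to be found in the camera images.
- spanner_mid (a point): Loose flat steel ring spanner 150 mm long, 8 mm thick, 0.13 kg: shank 14 mm wide, at one end a ring (outside 32, hole 22 mm). It lies flat on the jig, across it, between handle and tape, ring towards the jig's left. This point: its centre and centre of mass, mid-thickness, on the shank. Axes: x along the shank to the ring, z up as it lies. Once hung, x points up.
- spanner_eye (a point): Centre of the hole in the spanner's ring, 59 mm from spanner_mid along x; same axes.
- spanner: The whole spanner; origin under its centre, 4 mm below spanner_mid; same axes.
- rack: Fixed tool stand: grey foot, upright, cross bar (along its y) 200 mm up with two red-dipped 6 mm wire hooks, 100 mm apart, towards its -x (roughly to the robot): level arms 62 mm long at 200 mm height, ends turned straight up. The hook on its +y side carries another, fixed spanner; the one on its -y side is free. Origin: under the middle, on the bench.
- hook_tip (a point): Top of the free hook's upright prong, 233 mm above the bench; prong 6 mm thick, 33 mm high. The spanner's hole goes over it from above, the spanner flat, its shank best pointing away from the bar (spanner x along stand +x). Let go with the ring down over the prong, the spanner swings down by itself and hangs from the hook. Axes as the stand.
- hook_bend (a point): On the free hook's level arm, 8 mm inside the prong, 200 mm above the bench. The hung spanner's ring rests anywhere along this arm, its eye about 8 mm lower. Axes as the stand.
- jig: Loose assembly jig: dark brown plate 340 (x) x 150 (y) x 6 mm flat on the riser. Origin: centre of its underside; x outward to its heavy front, y left, z up. 0.7 to 1 kg in all; centre of mass 28 to 38 mm ahead of the origin, so beyond the edge once the tape is there; about 5 N down at the handle then hold it. It slides with 2 to 4 N. A circuit board covers the front half.
- handle (a point): Middle of the jig's handle bar: aluminium bow handle across the plate, 110 mm long (y), bar 12 mm thick, its centre 48 mm above the plate's underside and 135 mm behind the jig's origin; open underneath but for legs 49 mm either side. Take it with one finger before and one behind the bar. Axes as the jig.
- tape (a point): Middle of the orange tape across the plate's top: 15 mm wide, its middle line 25 mm behind the jig's origin and 195 mm behind its front end, 6 mm above the plate's underside. Axes as the jig.
- tape_left (a point): On the middle line of the orange tape, 70 mm from its middle to the jig's left (+y).
- tape_right (a point): On the middle line of the orange tape, 70 mm from its middle to the jig's right (-y).
- riser_edge (a point): Middle of the top of the riser's far edge (aluminium nosing), over which the jig is slid. Riser: fixed plywood bench riser 300 (x) x 220 (y) x 90 mm high. Axes: x outward, square to the edge (roughly away from the robot), y along the edge, z up.
- circuit: Green circuit board 156 x 110 mm with heat sink and transformer, fixed on the jig's front half, its top parts 48 mm above the plate's underside. Origin: its underside's centre, 85 mm ahead of the jig's origin, 14 mm up; moves with the jig. Not to be touched.
- case: Loose yellow casing, an open box 235 x 165 x 64 mm, origin under its centre. Bystander.
- driver: Loose cordless screwdriver standing on its battery, about 185 mm high, 190 mm long, origin under the battery. Bystander.
- screws: Loose blue screw tray 120 x 80 x 28 mm, origin under its centre. Bystander.

How it is judged:
On the way, in this order (a step that is already met when the one before it is completed fails the run):
1. the spanner hangs by its ring on the free hook, let go (x of spanner_eye in the frame of hook_bend between -0.015 and 0.06 m and y of spanner_eye in the frame of hook_bend between -0.012 and 0.012 m and z of spanner_eye in the frame of hook_bend between -0.02 and 0.004 m and angle between spanner_mid's own x axis and vertical below 0.45 rad and contact force between spanner and rack above 0.4 N and contact force between spanner and the fingers below 0.05 N and contact force between spanner and the arm below 0.05 N), for 0.3 s.
2. the jig is slid out until the tape lies over the riser's edge, held (x of tape_left in the frame of riser_edge between -0.0075 and 0.0075 m and y of tape_left in the frame of riser_edge between -0.115 and 0.115 m and x of tape_right in the frame of riser_edge between -0.0075 and 0.0075 m and y of tape_right in the frame of riser_edge between -0.115 and 0.115 m and angle between tape's own z axis and vertical below 0.05 rad and z of tape in the frame of riser_edge between 0.001 and 0.011 m and contact force between the fingers and jig above 1 N), for 0.2 s.
At the end, for the whole second after the job is handed in: The spanner hangs by its ring on the free hook, let go and still. The tape's middle line is within 7.5 mm of the riser's edge at both ends and not past the edge's ends; the jig is level (0.05 rad), at rest on the riser, held by the fingers (over 1 N), and touches nothing else (all of step 1 and all of step 2 and linear speed of jig below 0.01 m/s and linear speed of spanner below 0.05 m/s and contact force between jig and case below 0.1 N and contact force between jig and driver below 0.1 N and contact force between jig and screws below 0.1 N and contact force between jig and rack below 0.1 N and contact force between jig and spanner below 0.1 N); the arm keeps its last pose, push and grip.
It fails at once if the jig is tipped (more than 0.12 rad) (angle between tape's own z axis and vertical above 0.12 rad).
It fails at once if the jig is lifted off the riser or dropped from it (its tape more than 15 mm off its sliding height) (z of tape in the frame of riser_edge above 0.021 m or z of tape in the frame of riser_edge below -0.009 m).
It fails at once if the circuit board is touched by the robot (contact force between circuit and the fingers above 1 N or contact force between circuit and the arm above 1 N).
It fails at once if the casing, the cordless screwdriver or the screw tray is moved more than 20 mm (distance of any of case, driver, screws from where it was at the start of the episode above 0.02 m).
It also fails if it takes over 64 s, if anything falls off the work surface, if the arm or the gripper's body presses on something with over 40 N, if the wrist force passes 120 N, or if a joint passes its speed limit or range.

ROBOT

A 6-joint arm with a two-finger parallel gripper is mounted at the origin on the work surface. World frame = base frame: x ahead of the robot, y to its left, z up, the work surface at z = 0. Lengths are in m, angles in rad, forces in N, time in s.
With the tool pointing down it reaches from about 0.325 to 0.9 m from the base axis. Payload 6.1 kg.
Tool frame: the origin (TCP) lies midway between the tips of the shut fingers; the grasp point (between the pads) lies 19 mm behind it; z points along the fingers, y is the line along which they close (so a half turn about z gives the same grasp; the last joint's range is limited). The gripper opens to 85 mm and grips with 20 to 120 N. Pads are 22 mm wide; open, the fingers measure 114 mm over their backs; the gripper's body (76 mm by 85 mm) begins 54 mm behind the grasp point. The pads swing forward as they close: fully open they stand 13 mm farther back than shut.
Start: joints at [-1.385, 0.22, 1.526, -0, 1.395, -0.126], TCP at [0.192, -0.595, 0.231] pointing down, gripper open.
Joint ranges: [-2.98, 2.98], [-0.91, 2.08], [0.09, 2.57], [-1.24, 4.39], [0.2, 2.65], [-2.68, 2.68]. Speed limits (rad/s): [2.57, 2.57, 3.01, 3.14, 3.14, 3.14].

INTERFACE

Orientations are given as a unit quaternion [w, x, y, z].
In Python, from rig import manip, vision, models gives the robot as it stands.
- The arm moves only by the tool arm_command, never from a script. Its argument "increments" is a list that holds one entry, the list of rows, each a list of 6 numbers: the shift along the tool's x, y, z in m, then the turn, a rotation vector about the tool's x, y, z in rad. In form: [[[dx, dy, dz, ax, ay, az], ...]]. A call has 1 to 10 rows; each row is the pose to reach, as a shift and turn from the pose commanded when the call began, along the tool's axes at that moment; what a row does not reach only later rows make up. A row lasts 1/8 s, in which the tool goes at most 62.5 mm and 10.7 degrees, less where a joint would pass 70% of its speed; a pose out of reach is approached as far as the arm can. A call with a gripper value outside its range is refused whole. "jaw" is the opening, from -1 (shut) to 1 (fully open), set as the call begins (left out, the last holds). The fingers move at their own pace and stop on an object; "force" is the grip in N (left out, the last holds). Time passes only in rows, so rows that repeat a pose let the fingers close. It gives the time, the measured TCP pose, the force, the opening and the grip force at its end, in the units of the state.
- manip.state(): the state, without advancing time (a new reading comes with each control period).
- vision.capture(name): name is "scene" or "top"; returns a dict with "frame" (400x640x3 uint8, red, green, blue), "z_map" (400x640 float32, m along the optical axis (not along the pixel's ray), 0 where there is no reading), "intrinsics" (3x3 intrinsics, pixels), "dist" ([k1, k2, p1, p2, k3] as OpenCV has them; the pictures are not rectified), "T" (4x4, takes a point from camera to world coordinates). Camera axes: x right, y down, z forward; pixel columns grow to the right and rows downward; lengths in m; the calibration is good to about 2 mm. A picture is of the moment at which its call begins.
- manip.finish_job(): hands the job in; it is judged then, once.
Trained networks look in a picture, given as the dict that the camera call returned (one of the last four; its "shot" number tells which), for a name from the list of things; names that differ only in an ending like _2 or _b are one class to them, and where a whole thing is asked for, a point or a joint stands for the part that bears it (a point fixed in the world has none). Each returns a list of dicts, best first, with "p" (0 to 1); they miss things now and then, are a little off and sometimes report something else, mostly with a low value. They report only what shows in the picture. A call takes as long as a camera call.
- models.regions_of(query, picture): "pixels" (400x640 bool, what is visible of it) and "extent" ([left, top, right, bottom] in pixels, round what is visible of it).
The state is a dict: "clock": time; "joint_pos": joint angles; "dq": joint speeds; "tau": joint torques, N m; "tool_pos": TCP position; "tcp_rot": TCP orientation; "force": force on the tool from outside, world axes, zero at the start; "moment": the same for the moment, N m; "gripper_width": opening from 0.0 (shut) to 1.0 (fully open); "finger_force": force on a finger pad.
Only numpy, scipy, OpenCV 4.12 (cv2) and the standard library are available. Lean on these libraries where they do the work, as an engineer would, in place of code of your own. Each camera call takes 0.05 s, during which the arm holds its last target. There are 200 camera calls.

## Working session

There is one attempt and no reset: what is moved stays moved. The work goes in short steps, Python scripts to look and compute and a tool call to move; the robot and the scene stay as the last step left them, time stands still between calls to the robot, and variables do not carry over. Pictures are saved under pics/ and viewed, at most 13 in all, crops included, and the job is handed in when it is done.

Besides the shell and the picture viewer there is one more tool, called after ">>>" as name([rows], argument=value, ...), one row to a line, values as JSON. arm_command: Moves the arm, as the interface text tells. Its arguments: {"type":"object","properties":{"increments":{"type":"array"},"jaw":{"type":"number"},"force":{"type":"number"}},"required":["increments"]}

```bash
mkdir -p pics; cat > h.py <<'E'
import numpy as np, cv2
from rig import manip, vision, models
from scipy.spatial.transform import Rotation as R
def cloud(p):
    h,w=p["z_map"].shape
    u,v=np.meshgrid(np.arange(w),np.arange(h))
    n=cv2.undistortPoints(np.stack([u,v],-1).reshape(-1,1,2).astype(np.float64),p["intrinsics"],np.array(p["dist"])).reshape(h,w,2)
    z=p["z_map"]
    P=np.concatenate([n*z[...,None],z[...,None]],-1)
    W=P@p["T"][:3,:3].T+p["T"][:3,3]
    W[z==0]=np.nan
    return W
def save(p,name,scale=1):
    cv2.imwrite("pics/"+name,cv2.resize(p["frame"][...,::-1],None,fx=scale,fy=scale))
E
python3 - <<'E'
from h import *
s=manip.state(); print(s)
for c in ["top","scene"]:
    p=vision.capture(c); save(p,c+"0.png",1.25); W=cloud(p)
    print(c,p["T"][:3,3].round(3))
    for q in ["spanner","jig","rack","tape","handle","circuit","case","driver","screws"]:
        for r in models.regions_of(q,p)[:2]:
            w=W[r["pixels"]]; 
            print(q,round(r["p"],2),[int(x) for x in r["extent"]],np.nanmedian(w,0).round(3),np.nanmin(w,0).round(3),np.nanmax(w,0).round(3))
E
```

```text
{'clock': 0.0, 'joint_pos': array([-1.38508865e+00,  2.21243120e-01,  1.52760642e+00, -4.33196567e-06,
        1.39466664e+00, -1.26129342e-01]), 'dq': array([ 1.43851299e-03,  1.32004908e-03, -1.49239151e-03, -2.44114381e-04,
       -7.11357841e-04, -4.88181845e-05]), 'tau': array([ 2.85085825e-04, -4.96899891e+01, -3.89388978e+01, -1.72568884e-04,
        1.10528368e-02,  8.78281298e-06]), 'tool_pos': array([ 0.19162195, -0.59427723,  0.23019118]), 'tcp_rot': array([-9.61272202e-04,  9.87868798e-01,  1.55287839e-01, -3.07770276e-05]), 'force': array([0.18339558, 0.11226093, 0.06811142]), 'moment': array([-0.01574753,  0.00743215, -0.01573395]), 'finger_force': 0.0, 'gripper_width': 1.0037935275678644}
top [ 0.411 -0.003  1.825]
jig 0.63 [306, 136, 355, 228] [ 0.644 -0.045  0.098] [ 0.468 -0.136 -0.011] [0.841 0.049 0.153]
rack 0.59 [191, 173, 251, 216] [0.589 0.37  0.009] [ 0.507  0.282 -0.009] [0.675 0.512 0.239]
rack 0.47 [297, 148, 363, 234] [0.593 0.031 0.089] [ 0.45  -0.165 -0.001] [0.771 0.091 0.11 ]
tape 0.73 [306, 134, 355, 225] [ 0.64  -0.044  0.098] [ 0.465 -0.136 -0.009]
[... 1019 characters left out ...]
.048 0.148]
circuit 0.7 [290, 222, 331, 266] [ 0.741 -0.058  0.108] [ 0.637 -0.12   0.092] [0.811 0.005 0.142]
circuit 0.39 [274, 179, 342, 262] [0.634 0.033 0.09 ] [ 0.41  -0.167  0.001] [0.776 0.093 0.107]
case 0.72 [139, 166, 194, 237] [ 0.398 -0.541  0.009] [ 0.296 -0.607 -0.006] [ 0.538 -0.438  0.07 ]
driver 0.63 [388, 149, 456, 227] [0.615 0.368 0.011] [ 0.366  0.281 -0.006] [0.68  0.532 0.231]
driver 0.57 [146, 212, 209, 272] [ 0.648 -0.435  0.155] [ 0.458 -0.575 -0.006] [ 0.726 -0.371  0.189]
screws 0.73 [432, 150, 460, 178] [0.416 0.556 0.013] [ 0.339  0.4   -0.005] [0.603 0.608 0.219]
screws 0.62 [285, 180, 332, 276] [ 0.673 -0.049  0.1  ] [ 0.466 -0.14   0.001] [0.821 0.047 0.148]
```

```bash
python3 - <<'E'
from h import *
p=vision.capture("top"); q=vision.capture("scene")
def crop(p,x0,y0,x1,y1,s): return cv2.resize(p["frame"][y0:y1,x0:x1,::-1],None,fx=s,fy=s,interpolation=cv2.INTER_CUBIC)
def fit(im):
    c=np.zeros((300,400,3),np.uint8); c[:im.shape[0],:im.shape[1]]=im[:300,:400]; return c
m=np.vstack([np.hstack([fit(crop(p,290,130,370,190,5)),fit(crop(p,290,185,370,245,5))]),
 np.hstack([fit(crop(p,180,160,260,220,5)),fit(crop(q,385,145,465,205,5))])])
cv2.imwrite("pics/m1.png",m)
m=fit(crop(q,270,175,350,235,5)); m2=fit(crop(q,270,225,350,285,5)); cv2.imwrite("pics/m2.png",np.hstack([m,m2]))
E
```

```text
(no output)
```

View pics/top0.png

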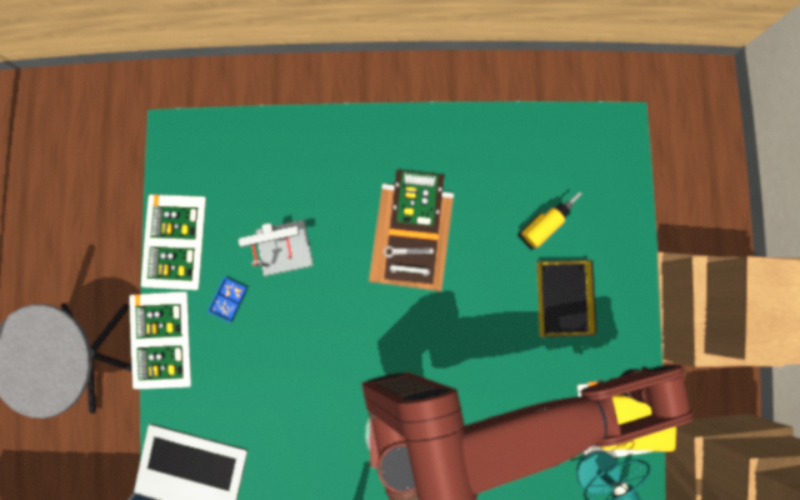

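View pics/m1.png

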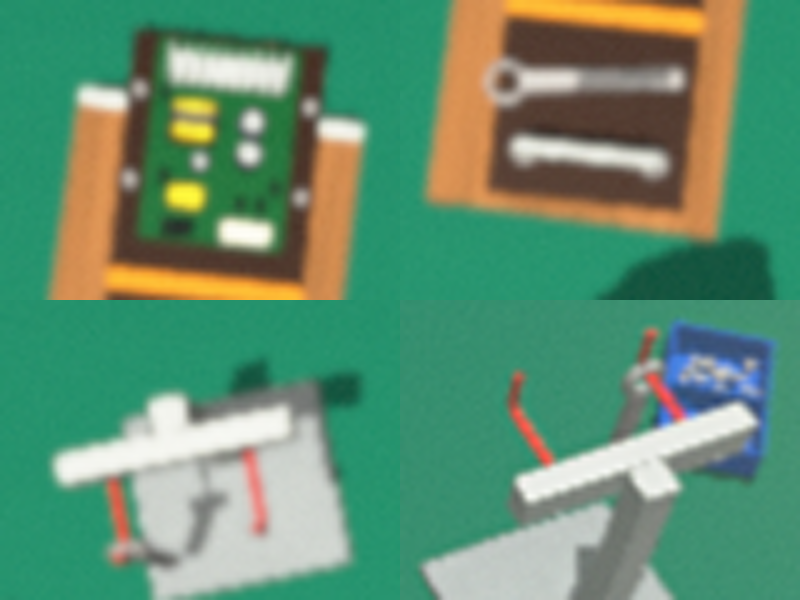

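View pics/m2.png

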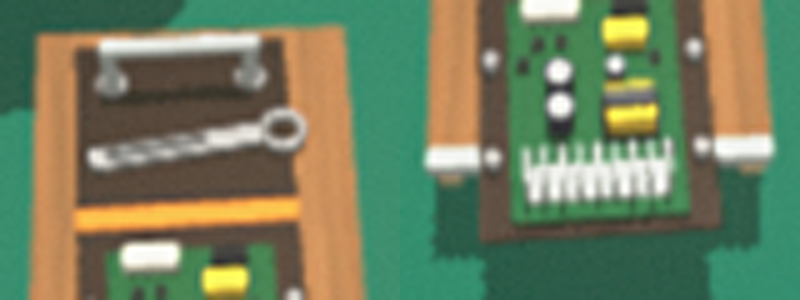

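The top view shows the riser with the jig (tape near row 186, spanner ring near (311,201), handle row about 216). The nosing shows either side of the jig at rows 149–156. The free hook is the right-hand one: its arm runs from (229,190) to about (232,206) in top, and its prong tip is near (408,160) in scene. The jig is turned about 0.05 rad relative to the riser.

```bash
cat >> h.py <<'E'
def ray(p,uv,h):
    uv=np.asarray(uv,float).reshape(-1,1,2)
    n=cv2.undistortPoints(uv,p["intrinsics"],np.array(p["dist"])).reshape(-1,2)
    d=np.c_[n,np.ones(len(n))]@p["T"][:3,:3].T; o=p["T"][:3,3]
    return (o+d*((h-o[2])/d[:,2])[:,None])
def cols(img,c0,c1,r0,r1,thr=0.35):
    out=[]
    for c in range(c0,c1):
        a=img[r0:r1,c].astype(float); a=a-np.percentile(a,20); a[a<thr*a.max()]=0
        out.append([c,r0+(a*np.arange(r1-r0)).sum()/a.sum()])
    return np.array(out)
def edge(img,c0,c1,r0,r1):
    out=[]
    for c in range(c0,c1):
        a=img[r0:r1,c].astype(float); t=(a[0]+a.max())/2; i=np.argmax(a>t)
        out.append([c,r0+i-1+(t-a[i-1])/(a[i]-a[i-1])])
    return np.array(out)
def line(P):  # fit x = a + b*y in world
    b,a=np.polyfit(P[:,1],P[:,0],1); r=P[:,0]-a-b*P[:,1]; return a,b,r.std()
E
python3 - <<'E'
from h import *
p=vision.capture("top"); f=p["frame"]; Rr=f[...,0]; g=f.mean(-1)
T=ray(p,cols(Rr,315,348,182,193),.096); print("tape",line(T),T[[0,-1]].round(4).tolist())
E=np.vstack([edge(Rr,308,313,142,156),edge(Rr,357,361,148,162)]); E=ray(p,E,.09); print("edge",line(E),E.round(3).tolist())
H=ray(p,cols(g,317,341,210,224),.142); print("handle",line(H),H[[0,-1]].round(4).tolist())
S=ray(p,cols(g,319,345,195,208),.102); print("shank",line(S),S[[0,-1]].round(4).tolist())
np.set_printoptions(linewidth=200)
print(g[194:209,303:351].astype(int))
print(Rr[214:219,308:349].astype(int))
# hook
hs=f.astype(int); red=hs[...,0]-np.maximum(hs[...,1],hs[...,2])
print("top red");print(red[186:210,226:237])
q=vision.capture("scene"); hs=q["frame"].astype(int); red=hs[...,0]-np.maximum(hs[...,1],hs[...,2])
print("scene red");print(red[157:180,403:416])
print(ray(q,[[408.2,160.2]],.233),ray(q,[[407.2,166.2]],.2),ray(p,[[232.0,205.6]],.2))
E
```

```text
tape (np.float64(0.6226668782453447), np.float64(0.12464431771358832), np.float64(0.00038674655216973733)) [[0.6246, 0.0167, 0.096], [0.6095, -0.1048, 0.096]]
edge (np.float64(0.7699237009194014), np.float64(0.1490395046191558), np.float64(0.00018345742627944817)) [[0.776, 0.042, 0.09], [0.776, 0.038, 0.09], [0.775, 0.034, 0.09], [0.774, 0.03, 0.09], [0.774, 0.026, 0.09], [0.748, -0.147, 0.09], [0.748, -0.15, 0.09], [0.747, -0.154, 0.09], [0.746, -0.158, 0.09]]
handle (np.float64(0.5114176469008327), np.float64(0.14100530570058367), np.float64(0.0006587588702474136)) [[0.5124, 0.0103, 0.142], [0.4996, -0.0742, 0.142]]
shank (np.float64(0.5655802003672459), np.float64(0.010773029570765409), np.float64(0.0006364487130724733)) [[0.5659, 0.0023, 0.102], [0.5658, -0.0922, 0.102]]
[[150 147 146 147 150 147 140 109  77  63  62  63  62  63  61  64  63  63  65  61  62  64  63  62  63  62  63  62  60  62  61  61  63  62  60  62  63  62  63  62  62  60  61  61  61  66  92 123]
 [148 148 148 149 149 151 139 112  85  71  65  64  61  63  63  65  63  65  62  63  64  63  62  64  62  62  61  62  60  
[... 5271 characters left out ...]
2 -39  81 144  86 -22 -87 -91 -87 -88]
 [-88 -88 -91 -93 -84   9 133 147  40 -66 -95 -89 -86]
 [-87 -86 -89 -90 -94 -59  53 139  89 -10 -80 -92 -88]
 [-89 -86 -87 -90 -93 -91 -35  79 144  87 -20 -86 -92]
 [-87 -89 -87 -86 -90 -94 -84  10 134 148  42 -62 -93]
 [-86 -88 -87 -85 -88 -91 -95 -57  55 139  91 -11 -78]
 [-87 -87 -87 -91 -86 -89 -93 -93 -35  82 144  87 -19]
 [-87 -86 -88 -88 -87 -89 -90 -95 -83   9 135 150  45]
 [-87 -86 -87 -86 -88 -88 -90 -92 -98 -59  50 120  51]
 [-87 -86 -89 -88 -91 -89 -88 -79 -72 -55 -14  35   4]
 [-87 -86 -88 -88 -85 -68 -46 -40 -33 -13  -6  -2  -4]]
[[0.54768145 0.30959811 0.233     ]] [[0.5469263  0.31270578 0.2       ]] [[0.54362529 0.31322235 0.2       ]]
```

```bash
cat >> h.py <<'E'
def inc(x,y,z,phi,tilt=None):
    s=manip.state(); w,a,b,c=s["tcp_rot"]; R0=R.from_quat([a,b,c,w])
    Rt=R.from_matrix(np.array([[np.cos(phi),np.sin(phi),0],[np.sin(phi),-np.cos(phi),0],[0,0,-1]]))
    d=R0.inv().apply(np.array([x,y,z])-s["tool_pos"]); r=(R0.inv()*Rt).as_rotvec()
    print("t",round(s["clock"],2),"tcp",s["tool_pos"].round(4),"F",s["force"].round(1),"w",round(s["gripper_width"],3),"ff",round(float(s["finger_force"]),1),"inc",np.r_[d,r].round(4).tolist())
E
python3 - <<'E'
from h import *
p=vision.capture("top")
f=p["frame"].astype(int); red=np.clip(f[...,0]-np.maximum(f[...,1],f[...,2]),0,None)
rows=np.arange(191,202); c=[(red[r,226:237]*np.arange(226,237)).sum()/red[r,226:237].sum() for r in rows]
P=ray(p,np.c_[c,rows],.2); m,b=np.polyfit(P[:,0],P[:,1],1); print("hook arm top: y=%.4f+%.4f x"%(b,m),"yaw",np.arctan(m),P[[0,-1]].round(4))
q=vision.capture("scene")
f=q["frame"].astype(int); red=np.clip(f[...,0]-np.maximum(f[...,1],f[...,2])+40,0,None)
rows=np.arange(168,177); c=[(red[r,403:417]*np.arange(403,417)).sum()/red[r,403:417].sum() for r in rows]
P=ray(q,np.c_[c,rows],.2); m,b=np.polyfit(P[:,0],P[:,1],1); print("scene: y=%.4f+%.4f x"%(b,m),"yaw",np.arctan(m),P[[0,-1]].round(4))
print("tip scene",ray(q,[[408.2,159.4]],.233)); print("eye",ray(p,[[311,200.8]],.104), "mid",ray(p,[[326.2,201]],.104))
inc(.565,-.026,.17,1.56)
E
```

```text
hook arm top: y=0.2044+0.1985 x yaw 0.19600019144975506 [[0.5963 0.3229 0.2   ]
 [0.5602 0.3157 0.2   ]]
scene: y=0.2058+0.1950 x yaw 0.19260148950884326 [[0.555  0.3139 0.2   ]
 [0.5904 0.3208 0.2   ]]
tip scene [[0.54442551 0.31064274 0.233     ]]
eye [[0.56534837 0.03250541 0.104     ]] mid [[ 0.56374625 -0.02483154  0.104     ]]
t 1.3 tcp [ 0.1917 -0.5949  0.2313] F [ 0.4 -0.3  0.8] w 0.997 ff 0.0 inc [0.5298, -0.4269, 0.0613, 0.0, -0.0, -1.2482]
```

>>> arm_command([
  [[0.265,-0.213,0.0,0,0,-0.62],[0.53,-0.427,0.0,0,0,-1.248],[0.53,-0.427,0.0,0,0,-1.248],[0.53,-0.427,0.0,0,0,-1.248],[0.53,-0.427,0.0,0,0,-1.248],[0.53,-0.427,0.0,0,0,-1.248],[0.53,-0.427,0.0,0,0,-1.248],[0.53,-0.427,0.0,0,0,-1.248],[0.53,-0.427,0.0,0,0,-1.248],[0.53,-0.427,0.0,0,0,-1.248]],
], jaw=0.05, force=40)

```text
clock: 2.55
tool_pos: [0.5357, -0.0705, 0.2317]
tcp_rot: [0.001, 0.711, 0.703, 0.0]
force: [0.9, -0.3, 0.2]
gripper_width: 0.526
finger_force: 0.0
```

>>> arm_command([
  [[0,0,0,0,0,0],[0,0,0,0,0,0],[0,0,0,0,0,0],[0,0,0,0,0,0]],
])

```text
clock: 3.05
tool_pos: [0.5342, -0.0737, 0.2314]
tcp_rot: [0.0, 0.712, 0.702, -0.0]
force: [-0.1, -0.0, 1.0]
gripper_width: 0.524
finger_force: 0.0
```

```bash
python3 - <<'E'
from h import *
inc(.565,-.0255,.115,1.56)
E
```

```text
t 3.05 tcp [ 0.5342 -0.0737  0.2314] F [-0.1 -0.   1. ] w 0.524 ff 0.0 inc [0.0486, 0.0301, 0.1164, 0.0001, 0.0002, -0.0024]
```

>>> arm_command([
  [[0.048,0.03,0.0,0,0,0],[0.048,0.03,0.04,0,0,0],[0.048,0.03,0.08,0,0,0],[0.048,0.03,0.11,0,0,0],[0.048,0.03,0.12,0,0,0],[0.048,0.03,0.12,0,0,0]],
])

```text
clock: 3.8
tool_pos: [0.5651, -0.0253, 0.1113]
tcp_rot: [-0.0, 0.711, 0.703, -0.0]
force: [-0.2, -0.5, -0.5]
gripper_width: 0.527
finger_force: 0.0
```

```bash
python3 - <<'E'
from h import *
inc(.565,-.0255,.099,1.56)
p=vision.capture("scene"); cv2.imwrite("pics/s1.png",cv2.resize(p["frame"][165:265,250:370,::-1],None,fx=5,fy=5,interpolation=cv2.INTER_CUBIC))
E
```

```text
t 3.8 tcp [ 0.5651 -0.0253  0.1113] F [-0.2 -0.5 -0.5] w 0.527 ff 0.0 inc [-0.0002, -0.0, 0.0123, -0.0005, -0.0001, -0.0012]
```

View pics/s1.png

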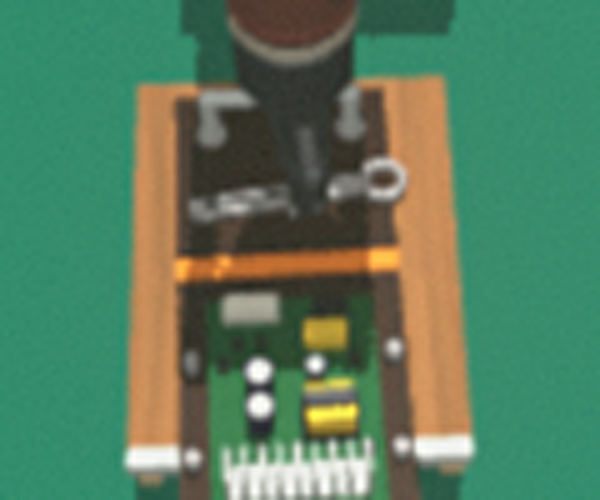

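>>> arm_command([
  [[0,0,0.007,0,0,0],[0,0,0.0135,0,0,0],[0,0,0.0135,0,0,0]],
])

```text
clock: 4.22
tool_pos: [0.5648, -0.0246, 0.0973]
tcp_rot: [-0.0, 0.711, 0.703, -0.0]
force: [-0.7, -0.5, -0.2]
gripper_width: 0.529
finger_force: 0.0
```

>>> arm_command([
  [[0,0,0,0,0,0],[0,0,0,0,0,0],[0,0,0,0,0,0],[0,0,0,0,0,0],[0,0,0,0,0,0]],
], jaw=-1, force=50)

```text
clock: 4.85
tool_pos: [0.5656, -0.0247, 0.0983]
tcp_rot: [0.0, 0.711, 0.703, 0.0]
force: [-0.1, 0.7, 4.2]
gripper_width: 0.14
finger_force: 49.6
```

>>> arm_command([
  [[0,0,-0.03,0,0,0],[0,0,-0.08,0,0,0],[0,0,-0.12,0,0,0],[0,0,-0.165,0,0,0],[0,0,-0.165,0,0,0],[0,0,-0.165,0,0,0]],
])

```text
clock: 5.6
tool_pos: [0.5645, -0.0246, 0.2615]
tcp_rot: [-0.001, 0.711, 0.703, -0.001]
force: [-0.8, 1.4, -1.6]
gripper_width: 0.141
finger_force: 49.1
```

```bash
python3 - <<'E'
from h import *
inc(.4896,.3014,.262,.195)
p=vision.capture("top"); g=p["frame"].mean(-1)
cv2.imwrite("pics/t2.png",cv2.resize(p["frame"][160:240,270:370,::-1],None,fx=5,fy=5,interpolation=cv2.INTER_CUBIC))
E
```

```text
t 5.6 tcp [ 0.5645 -0.0246  0.2615] F [-0.8  1.4 -1.6] w 0.141 ff 49.1 inc [0.3251, -0.0785, -0.0002, -0.0018, 0.001, 1.3647]
```

View pics/t2.png

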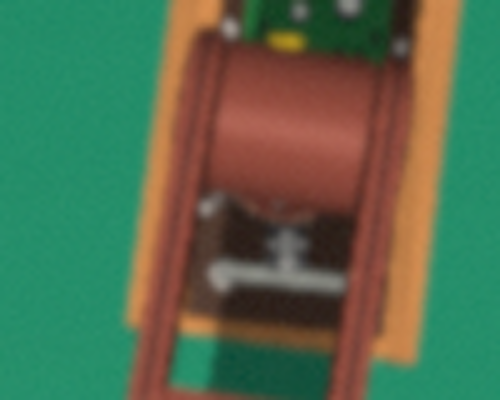

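>>> arm_command([
  [[0.16,-0.02,-0.02,0,0,0.6],[0.325,-0.078,-0.02,0,0,1.365],[0.325,-0.078,-0.02,0,0,1.365],[0.325,-0.078,-0.02,0,0,1.365],[0.325,-0.078,-0.02,0,0,1.365],[0.325,-0.078,-0.02,0,0,1.365],[0.325,-0.078,-0.02,0,0,1.365],[0.325,-0.078,-0.02,0,0,1.365],[0.325,-0.078,-0.02,0,0,1.365],[0.325,-0.078,-0.02,0,0,1.365]],
])

```text
clock: 6.9
tool_pos: [0.4904, 0.3008, 0.2815]
tcp_rot: [0.0, 0.995, 0.098, -0.001]
force: [-0.1, -0.5, -1.9]
gripper_width: 0.143
finger_force: 49.1
```

>>> arm_command([
  [[0,0,0,0,0,0],[0,0,0,0,0,0]],
])

```text
clock: 7.15
tool_pos: [0.4908, 0.301, 0.2827]
tcp_rot: [-0.0, 0.995, 0.097, -0.0]
force: [0.4, 0.4, -1.2]
gripper_width: 0.139
finger_force: 49.1
```

```bash
python3 - <<'E'
from h import *
inc(.4896,.3014,.262,.195)
p=vision.capture("top"); q=vision.capture("scene")
a=cv2.resize(p["frame"][160:235,190:270,::-1],None,fx=5,fy=5,interpolation=cv2.INTER_CUBIC)
b=cv2.resize(q["frame"][135:210,380:460,::-1],None,fx=5,fy=5,interpolation=cv2.INTER_CUBIC)
cv2.imwrite("pics/t3.png",np.hstack([a,b]))
E
```

```text
t 7.15 tcp [0.4908 0.301  0.2827] F [ 0.4  0.4 -1.2] w 0.139 ff 49.1 inc [-0.0011, -0.0007, 0.0207, -0.0, 0.0001, 0.0001]
```

View pics/t3.png

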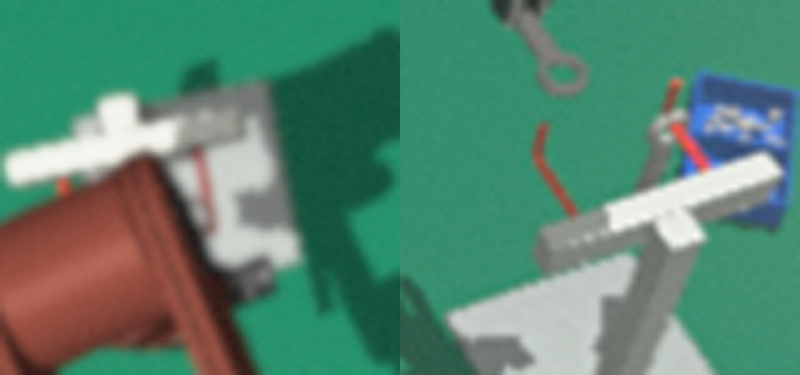

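```bash
python3 - <<'E'
from h import *
q=vision.capture("scene"); g=q["frame"].astype(int); 
# ring: greyish pixels vs green bench
m=(g[...,1]-g[...,0]<30); m[:, :407]=0; m[:,418:]=0; m[:144]=0; m[155:]=0
np.set_printoptions(linewidth=200); print((g[...,1]-g[...,0])[143:157,404:420])
for z in (.283,.285): print(z,ray(q,[[412.2,149.2]],z))
print(ray(q,[[408.1,159.2]],.233),ray(q,[[407.3,166.0]],.2))
print(manip.state()["tool_pos"])
E
```

```text
[[72 24  1 -2 -1  1 23 61 87 91 88 88 87 88 87 87]
 [86 50 15  0 -1 -2  8 36 69 87 88 88 89 89 87 88]
 [91 80 45 10 -1 -1 -1  9 35 51 59 74 86 88 87 86]
 [91 91 73 25  1 -1 -2 -3  3  7 11 35 67 86 90 87]
 [91 92 87 50 10  3  6  9  8  6  3  7 35 65 85 88]
 [91 92 88 56 16 25 48 60 63 53 32  8  8 41 74 88]
 [91 91 85 43 11 32 73 93 93 89 72 32  8 34 71 86]
 [90 91 82 46  9 22 55 75 86 92 81 39 12 35 71 85]
 [89 89 87 57 13  4 11 29 48 54 43 15  7 41 77 89]
 [90 88 90 76 46 13 -2 -1  4  8  4  4 22 60 86 88]
 [90 89 90 88 80 49 19  6  6  4  8 29 61 82 88 88]
 [87 89 91 89 90 81 66 53 51 50 53 70 84 88 88 87]
 [87 88 87 87 90 90 89 86 85 84 83 86 89 88 86 88]
 [89 89 89 89 91 90 89 89 89 87 88 88 86 87 86 85]]
0.283 [[0.54466711 0.31418404 0.283     ]]
0.285 [[0.5462715  0.31325576 0.285     ]]
[[0.54354883 0.31058133 0.233     ]] [[0.54616666 0.31329799 0.2       ]]
[0.490836   0.30108454 0.28286529]
```

>>> arm_command([
  [[-0.002,0.0,0.02,0,0,0],[-0.002,0.0,0.04,0,0,0],[-0.002,0.0,0.06,0,0,0],[-0.002,0.0,0.074,0,0,0],[-0.002,0.0,0.074,0,0,0],[-0.002,0.0,0.074,0,0,0]],
])

```text
clock: 8.05
tool_pos: [0.4892, 0.301, 0.2094]
tcp_rot: [-0.0, 0.995, 0.097, 0.0]
force: [-0.2, -0.7, -1.2]
gripper_width: 0.144
finger_force: 49.1
```

```bash
python3 - <<'E'
from h import *
inc(.4896,.3014,.206,.195)
p=vision.capture("top"); q=vision.capture("scene")
a=cv2.resize(p["frame"][160:235,190:270,::-1],None,fx=5,fy=5,interpolation=cv2.INTER_CUBIC)
b=cv2.resize(q["frame"][135:210,380:460,::-1],None,fx=5,fy=5,interpolation=cv2.INTER_CUBIC)
cv2.imwrite("pics/t4.png",np.hstack([a,b]))
E
```

```text
t 8.05 tcp [0.4892 0.301  0.2094] F [-0.2 -0.7 -1.2] w 0.144 ff 49.1 inc [0.0005, -0.0004, 0.0034, -0.0002, -0.0009, -0.0002]
```

View pics/t4.png

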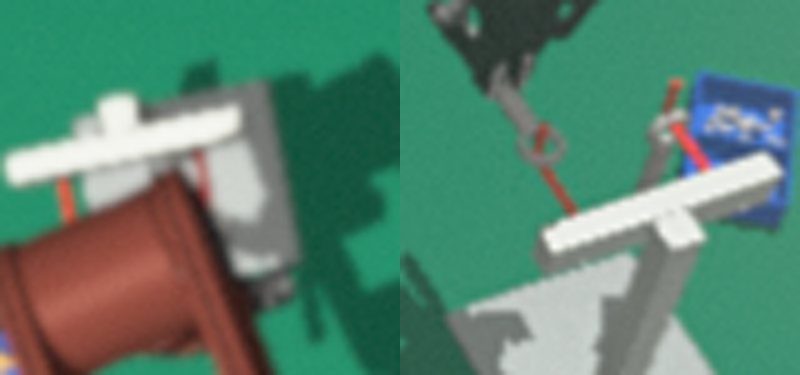

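The scene view shows the ring (541,145 in the right tile) around the prong, with the prong tip coming out above it. I'll lower it slightly and let go.

>>> arm_command([
  [[0,0,0.003,0,0,0],[0,0,0.003,0,0,0]],
])

```text
clock: 8.4
tool_pos: [0.4888, 0.3007, 0.2058]
tcp_rot: [0.0, 0.995, 0.097, -0.0]
force: [0.0, -0.7, -1.0]
gripper_width: 0.142
finger_force: 49.1
```

>>> arm_command([
  [[0,0,0,0,0,0],[0,0,0,0,0,0],[0,0,0,0,0,0],[0,0,0,0,0,0],[0,0,0,0,0,0],[0,0,0,0,0,0],[0,0,0,0,0,0],[0,0,0,0,0,0],[0,0,0,0,0,0],[0,0,0,0,0,0]],
], jaw=0.3)

```text
clock: 9.65
tool_pos: [0.4888, 0.3008, 0.2058]
tcp_rot: [-0.0, 0.995, 0.097, 0.0]
force: [0.1, -0.4, 0.0]
gripper_width: 0.655
finger_force: 0.0
```

```bash
python3 - <<'E'
from h import *
inc(.508,-.0285,.27,1.445)
q=vision.capture("scene")
cv2.imwrite("pics/t5.png",cv2.resize(q["frame"][135:210,380:460,::-1],None,fx=6,fy=6,interpolation=cv2.INTER_CUBIC))
E
```

```text
t 9.65 tcp [0.4888 0.3008 0.2058] F [ 0.1 -0.4  0. ] w 0.655 ff 0.0 inc [-0.0449, 0.3268, -0.0642, -0.0, -0.0, -1.2502]
```

View pics/t5.png

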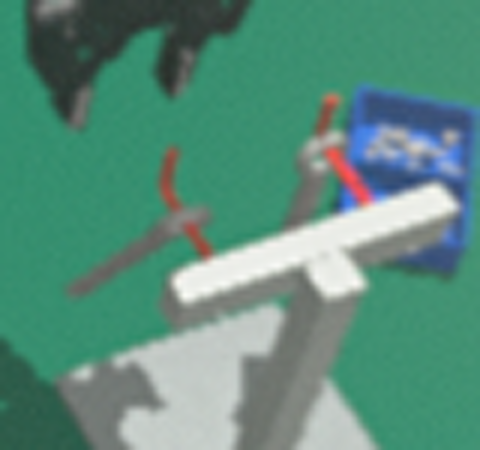

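>>> arm_command([
  [[0,0,-0.04,0,0,0],[-0.01,0.0,-0.065,0,0,0],[-0.045,0.15,-0.065,0,0,-0.5],[-0.045,0.327,-0.065,0,0,-1.25],[-0.045,0.327,-0.065,0,0,-1.25],[-0.045,0.327,-0.065,0,0,-1.25],[-0.045,0.327,-0.065,0,0,-1.25],[-0.045,0.327,-0.065,0,0,-1.25],[-0.045,0.327,-0.065,0,0,-1.25],[-0.045,0.327,-0.065,0,0,-1.25]],
])

```text
clock: 10.95
tool_pos: [0.5079, -0.0298, 0.2708]
tcp_rot: [-0.0, 0.75, 0.662, 0.0]
force: [0.2, -0.1, 0.1]
gripper_width: 0.654
finger_force: 0.0
```

>>> arm_command([
  [[0,0,0,0,0,0],[0,0,0,0,0,0],[0,0,0,0,0,0]],
])

```text
clock: 11.32
tool_pos: [0.508, -0.0285, 0.2708]
tcp_rot: [0.0, 0.75, 0.661, 0.0]
force: [0.0, -0.7, 0.0]
gripper_width: 0.651
finger_force: 0.0
```

```bash
python3 - <<'E'
from h import *
inc(.508,-.0285,.119,1.445)
q=vision.capture("scene"); p=vision.capture("top")
a=cv2.resize(q["frame"][135:210,380:460,::-1],None,fx=5,fy=5,interpolation=cv2.INTER_CUBIC)
b=cv2.resize(p["frame"][165:240,180:260,::-1],None,fx=5,fy=5,interpolation=cv2.INTER_CUBIC)
cv2.imwrite("pics/t6.png",np.hstack([a,b]))
E
```

```text
t 11.32 tcp [ 0.508  -0.0285  0.2708] F [ 0.  -0.7  0. ] w 0.651 ff 0.0 inc [0.0, 0.0, 0.1518, 0.0001, 0.0, -0.0002]
```

View pics/t6.png

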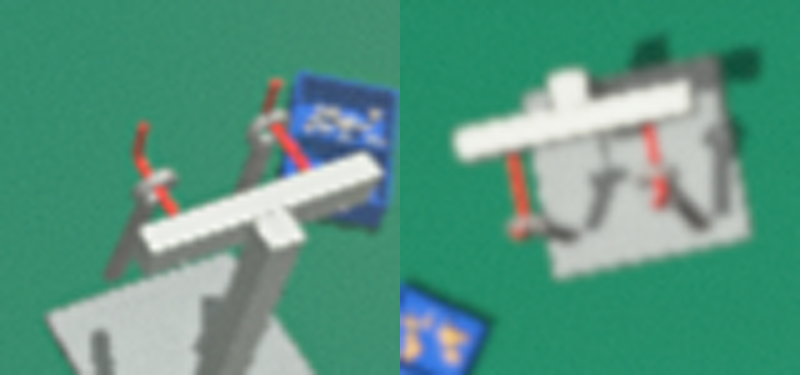

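The spanner hangs on the free hook's arm, parallel to the other one. Next is the handle.

>>> arm_command([
  [[0,0,0.05,0,0,0],[0,0,0.1,0,0,0],[0,0,0.13,0,0,0],[0,0,0.15,0,0,0],[0,0,0.15,0,0,0],[0,0,0.15,0,0,0]],
])

```text
clock: 12.18
tool_pos: [0.5087, -0.0288, 0.1218]
tcp_rot: [0.001, 0.75, 0.661, 0.0]
force: [0.1, 0.0, -0.3]
gripper_width: 0.649
finger_force: 0.0
```

>>> arm_command([
  [[0,0,0,0,0,0],[0,0,0,0,0,0],[0,0,0,0,0,0],[0,0,0,0,0,0],[0,0,0,0,0,0],[0,0,0,0,0,0]],
], jaw=-1, force=60)

```text
clock: 12.92
tool_pos: [0.5088, -0.0289, 0.1219]
tcp_rot: [0.001, 0.75, 0.661, 0.001]
force: [-1.2, 0.0, 6.0]
gripper_width: 0.118
finger_force: 58.7
```

```bash
python3 - <<'E'
from h import *
inc(.6517,-.0471,.1195,1.423)
p=vision.capture("top"); f=p["frame"]; Rr=f[...,0]
np.set_printoptions(linewidth=220); print(Rr[182:193,308:354:2])
T=ray(p,cols(Rr,316,347,182,193),.096); print("tape",line(T),T[[0,-1]].round(4).tolist())
E
```

```text
t 12.93 tcp [ 0.5088 -0.0289  0.1219] F [-1.2  0.   6. ] w 0.118 ff 58.7 inc [-0.0001, 0.1441, 0.0027, 0.0019, 0.0001, 0.0218]
[[213 201 132  98  92  85  70  47  44  41  43  44  43  44  44  45  47  44  44  48  59  69 142]
 [212 206 176 165 151 136  97  64  58  52  51  47  43  44  42  45  45  42  42  43  52  70 137]
 [212 216 231 232 227 211 156 111 105  95  86  72  61  54  49  50  48  44  43  44  45  75 138]
 [214 224 248 250 249 243 204 165 161 149 137 122 108  99  88  78  68  62  55  52  47  77 139]
 [214 225 249 251 252 249 219 197 195 187 181 171 165 157 142 130 116 106  98  88  76  86 138]
 [213 219 236 244 249 244 207 198 202 203 203 197 196 192 183 177 169 165 156 140 125 112 140]
 [213 201 186 203 221 215 170 173 182 191 194 195 202 201 202 200 198 196 193 183 173 142 143]
 [211 184 126 129 145 144 116 125 137 152 154 166 176 187 193 194 199 201 205 203 199 162 148]
 [210 171  94  84  90  86  69  76  84  95 102 117 130 146 152 158 174 181 192 194 192 163 161]
 [211 164  88  73  72  65  47  49  49  53  61  70  77  89  98 105 125 136 152 156 160 146 169]
 [210 157  87  72  72  60  46  45  42  43  46  48  49  53  55  63  74  85  95 102 110 122 169]]
tape (np.float64(0.6211401067144038), np.float64(0.12444140065951577), np.float64(0.000406781343008901)) [[0.6232, 0.0129, 0.096], [0.6089, -0.1009, 0.096]]
```

>>> arm_command([
  [[0,0.006,0,0,0,0.002],[0,0.018,0,0,0,0.005],[0,0.03,0,0,0,0.008],[-0.001,0.042,0,0,0,0.011],[-0.001,0.054,0,0,0,0.014],[-0.001,0.066,0,0,0,0.017],[-0.002,0.078,0,0,0,0.02],[-0.002,0.09,0,0,0,0.022],[-0.002,0.1,0,0,0,0.024],[-0.002,0.1,0,0,0,0.024]],
])

```text
clock: 14.22
tool_pos: [0.608, -0.0435, 0.1219]
tcp_rot: [0.001, 0.758, 0.652, 0.001]
force: [0.5, 0.7, 5.1]
gripper_width: 0.115
finger_force: 59.3
```

```bash
cat >> h.py <<'E'
def meas(r0,r1,e1=None):
    p=vision.capture("top"); f=p["frame"]; Rr=f[...,0]
    T=ray(p,cols(Rr,318,347,r0,r1),.096); a,b,s=line(T); print("tape",round(a,4),round(b,4),round(s,5))
    E=np.vstack([edge(Rr,308,313,142,156),edge(Rr,357,361,148,162)]); ea,eb,es=line(ray(p,E,.09)); print("edge",round(ea,4),round(eb,4),round(es,5))
    for y in (.01,-.06,-.13): print(y,"tape-edge mm",round(1000*((a+b*y)-(ea+eb*y))*np.cos(np.arctan(eb)),1))
    return p
E
python3 - <<'E'
from h import *
inc(.6517,-.0471,.1195,1.423)
p=vision.capture("top"); np.set_printoptions(linewidth=220); print(p["frame"][148:176,310:356:3,0])
cv2.imwrite("pics/t7.png",cv2.resize(p["frame"][120:220,280:380,::-1],None,fx=5,fy=5,interpolation=cv2.INTER_CUBIC))
E
```

```text
t 14.22 tcp [ 0.608  -0.0435  0.1219] F [0.5 0.7 5.1] w 0.115 ff 59.3 inc [0.003, 0.0437, 0.0025, 0.0017, 0.0001, -0.0021]
[[205 190 124  73  50  36  37  44  41  60 149 132  91  36  68  62]
 [234 231 172  73  50  34  36  38  36  78 226 218 166  49  66  63]
 [236 239 193  72  48  35  31  36  35 101 248 247 232  70  68  64]
 [224 233 189  74  53  32  25  32  31 112 249 251 248  81  72  63]
 [211 222 168  70  62  41  34  33  32 103 233 246 246  77  71  65]
 [205 217 156  72  69  46  33  37  33  75 170 210 222  63  69  91]
 [205 215 150  72  69  45  41  39  38  48  95 126 150  51  66 129]
 [206 212 147  74  73  45  40  42  40  42  49  61  79  41  60 145]
 [207 213 152  87  79  48  43  40  41  42  43  41  45  39  48 143]
 [208 215 175 113 116  68  53  46  45  41  41  45  43  42  46 132]
 [209 214 199 136 166 113  95  74  58  51  46  43  40  44  46 120]
 [210 215 209 127 184 160 152 123 105  91  66  54  50  45  43 118]
 [212 215 197 104 177 178 180 168 160 144 113  97  81  61  51 129]
 [212 217 168  92 154 154 167 178 185 182 164 153 132 108  88 140]
 [213 213 139  98 125 119 132 151 174 1
[... 199 characters left out ...]
 105 110 124 146 161 134 149]
 [216 200 132 120 116 129 124 118 114 109 106 104 112 125 100 142]
 [215 197 128 122 125 134 131 125 122 119 115 109 106 100  88 142]
 [215 190 123 123 132 137 137 134 129 125 122 118 114  95  92 137]
 [216 183 124 124 138 144 139 138 133 132 129 125 121  97  97 134]
 [218 177 117 125 143 148 144 140 140 136 134 132 127 100 104 136]
 [217 171 114 122 149 151 148 146 144 139 139 135 133 106 109 144]
 [217 164 114 115 157 156 153 150 149 146 143 139 136 114 112 148]
 [215 159 114 113 163 163 158 155 152 149 148 143 138 120 115 152]
 [215 152 114 117 171 170 165 161 158 154 151 148 141 123 118 157]
 [216 148 117 123 174 176 172 169 165 161 157 155 146 124 119 161]]
```

View pics/t7.png

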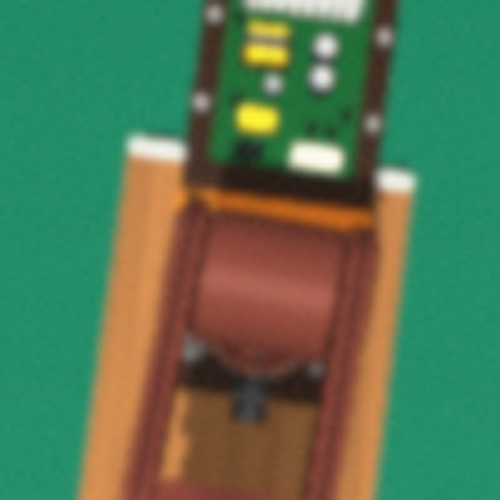

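```bash
cat >> h.py <<'E'
def stape():
    q=vision.capture("scene"); f=cv2.cvtColor(q["frame"],cv2.COLOR_RGB2HSV)
    m=cv2.inRange(f,(9,170,110),(24,255,255)); 
    W=cloud(q); m[(~(W[...,2]>.085))|(W[...,2]>.11)]=0
    n,l,st,c=cv2.connectedComponentsWithStats(m); i=1+np.argmax(st[1:,4]); v,u=np.nonzero(l==i)
    wt=(q["frame"][v,u,0].astype(float)-60).clip(0)
    pts=[(x,(v[u==x]*wt[u==x]).sum()/wt[u==x].sum()) for x in range(u.min()+3,u.max()-2)]
    T=ray(q,pts,.096); a,b,s=line(T); print("scene tape",st[i].tolist(),round(a,4),round(b,4),round(s,5),T[[0,-1]].round(4).tolist())
    for y in (.01,-.06,-.13): print(y,"tape-edge mm",round(1000*((a+b*y)-(.7699+.149*y))*np.cos(.148),1))
    return q
E
python3 - <<'E'
from h import *
q=stape()
p=vision.capture("top"); E=edge(p["frame"][...,0],324,343,155,166)  # front edge of tape
T=ray(p,E,.096); a,b,s=line(T); print("top front edge of tape",a,b,s,"centre a",a-.0075/np.cos(.148))
for y in (.01,-.06,-.13): print(y,"tape-edge mm",round(1000*((a+b*y)-(.7699+.149*y))*np.cos(.148)-7.5,1))
E
```

```text
scene tape [79, 105, 69, 35, 404] 0.0959 -0.0149 0.01332 [[0.1015, -0.8291, 0.096], [0.0321, -0.6051, 0.096]]
0.01 tape-edge mm -668.2
-0.06 tape-edge mm -656.9
-0.13 tape-edge mm -645.5
top front edge of tape 0.7340093614725243 0.16035034900813852 0.00030957725619006304 centre a 0.7264264650705584
0.01 tape-edge mm -42.9
-0.06 tape-edge mm -43.7
-0.13 tape-edge mm -44.5
```

```bash
sed -i 's/    n,l,st,c=cv2.conn/    m[:,:270]=0; m[:,350:]=0\n    n,l,st,c=cv2.conn/' h.py; python3 - <<'E'
from h import *
q=stape()
np.set_printoptions(linewidth=220); st=q["frame"]
for c in (280,283,330,333): print(c,st[235:272,c].tolist()[::1][:0], st[245:270,c,0],st[245:270,c,2])
E
```

```text
scene tape [284, 241, 46, 6, 207] 0.7256 0.1524 0.00046 [[0.7067, -0.1234, 0.096], [0.7259, 0.0011, 0.096]]
0.01 tape-edge mm -43.8
-0.06 tape-edge mm -44.0
-0.13 tape-edge mm -44.3
280 [] [196 196 197 198 202 201 202 200 208 225 240 244 243 189 138 148 118  69  42  36  40  38  35  40  41] [ 88  87  90  90  91  91  91  87 106 180 238 244 240 185 127 107  88  74  72  70  70  71  68  72  73]
283 [] [144 127 114 112 114 115 113 111 122 146 172 228 228 166 112  81  61  50  51  46  50  54  58  54  57] [ 65  62  59  63  60  61  57  56  73 110 160 224 223 162 116  87  73  67  67  62  64  68  71  65  64]
330 [] [188 138 131 134 131 135 130 120 123 127 124 105  90  88  89  96 128 165 167 124  82  84  95 100 101] [ 72  71  73  75  71  73  73  81 105 113 107  85  68  64  62  73 110 150 154 114  69  59  68  70  73]
333 [] [206 206 208 206 207 207 214 229 241 245 245 195 133  82  46  41  41  40  40  42  44  41  41  41  41] [ 94  93  96  93  92  89 110 183 239 245 243 190 130  90  73  71  72  70  72  72  75  72  73  72  72]
```

>>> arm_command([
  [[0,0.006,0,0,0,-0.001],[0,0.016,0,0,0,-0.002],[0,0.026,0,0,0,-0.003],[0,0.034,0,0,0,-0.004],[0,0.04,0,0,0,-0.004],[0,0.044,0,0,0,-0.004],[0,0.044,0,0,0,-0.004],[0,0.044,0,0,0,-0.004]],
])

```text
clock: 15.42
tool_pos: [0.6503, -0.0498, 0.1219]
tcp_rot: [-0.0, 0.757, 0.654, -0.0]
force: [-2.9, 0.9, 7.9]
gripper_width: 0.118
finger_force: 59.6
```

```bash
python3 - <<'E'
from h import *
inc(.6517,-.0471,.1195,1.423)
q=stape()
p=vision.capture("top")
a=cv2.resize(p["frame"][110:210,285:375,::-1],None,fx=4,fy=4,interpolation=cv2.INTER_CUBIC)
b=cv2.resize(q["frame"][200:300,260:360,::-1],None,fx=4,fy=4,interpolation=cv2.INTER_CUBIC)
c=cv2.resize(q["frame"][135:210,380:460,::-1],None,fx=2,fy=2,interpolation=cv2.INTER_CUBIC)
m=np.zeros((560,760,3),np.uint8); m[:400,:360]=a; m[:400,360:]=b; m[405:555,:160]=c; cv2.imwrite("pics/t8.png",m)
np.set_printoptions(linewidth=220); print(p["frame"][140:162,310:356:3,0])
E
```

```text
t 15.43 tcp [ 0.6503 -0.0498  0.1219] F [-2.9  0.9  7.9] w 0.118 ff 59.6 inc [0.0029, 0.0009, 0.0024, -0.0002, 0.0001, 0.0019]
scene tape [285, 253, 45, 7, 195] 0.7687 0.1503 0.0006 [[0.7494, -0.1262, 0.096], [0.7677, -0.0072, 0.096]]
0.01 tape-edge mm -1.2
-0.06 tape-edge mm -1.3
-0.13 tape-edge mm -1.4
[[ 32  33  37  70  65  40  25  36  29  40 235 251 250 177  60  69]
 [ 36  35  36  68  67  50  32  31  28  36 211 242 249 181  61  70]
 [ 34  35  36  70  70  58  40  44  33  32 146 197 225 152  61  70]
 [ 37  35  36  70  69  63  43  46  36  37  79 116 147 105  60  66]
 [ 35  35  40  71  72  60  41  42  41  38  48  58  75  60  55  57]
 [ 37  34  58  78  74  57  45  38  39  40  42  42  44  40  45  43]
 [ 68  52  78  97  86  62  50  48  42  40  40  41  41  41  39  39]
 [133 114 108 106  97  79  63  54  47  42  44  42  40  41  42  37]
 [206 191 147 111 107  97  85  74  63  52  48  42  41  43  43  39]
 [235 232 184 114 114 110 101  94  83  73  60  54  52  53  44  40]
 [237 240 200 117 121 117 115 107 100  90  82  71  67  69  64  46]
 [225 234 192 112 118 123 122 118 111 106  99  89  84  84  89  60]
 [211 223 178 113 112 128 129 125 122 118 113 106  99  95  99  74]
 [205 216 164 113 112 136 134 131 129 124 120 116 110 103 103  93]
 [205 214 153 112 115 144 140 138 134 132 128 123 118 112 106 104]
 [206 214 148 114 117 145 144 141 140 138 133 129 127 119 111 112]
 [208 214 146 118 117 151 148 146 146 141 136 135 132 122 116 119]
 [211 210 143 121 119 155 153 150 148 145 142 142 138 124 121 126]
 [209 208 141 121 127 161 158 153 152 151 146 143 142 123 123 129]
 [211 202 141 125 134 165 164 159 157 154 151 148 146 125 125 130]
 [211 199 135 128 141 173 170 167 163 160 158 153 149 123 126 133]
 [213 198 131 127 150 178 175 173 170 167 162 159 154 123 123 135]]
```

View pics/t8.png

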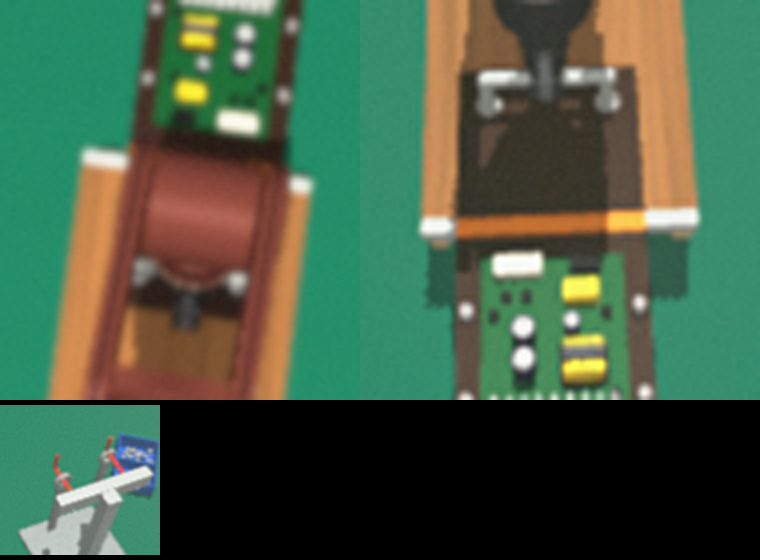

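The tape lies in line with the nosing on both sides, about 1–3 mm short of the edge, and the spanner still hangs. One small nudge will finish it.

>>> arm_command([
  [[0,0.001,0,0,0,0],[0,0.0015,0,0,0,0],[0,0.0015,0,0,0,0],[0,0.0015,0,0,0,0],[0,0.0015,0,0,0,0]],
])

```text
clock: 16.15
tool_pos: [0.6512, -0.05, 0.1219]
tcp_rot: [-0.001, 0.757, 0.654, -0.001]
force: [-6.0, 0.0, 10.4]
gripper_width: 0.115
finger_force: 59.9
```

```bash
python3 - <<'E'
from h import *
inc(.6517,-.0471,.1195,1.423)
stape()
print(manip.finish_job())
E
```

```text
t 16.15 tcp [ 0.6512 -0.05    0.1219] F [-6.   0.  10.4] w 0.115 ff 59.9 inc [0.0029, 0.0001, 0.0024, -0.0016, 0.0001, 0.002]
scene tape [285, 253, 46, 7, 197] 0.7693 0.1461 0.00045 [[0.7506, -0.1263, 0.096], [0.7686, -0.0041, 0.096]]
0.01 tape-edge mm -0.6
-0.06 tape-edge mm -0.4
-0.13 tape-edge mm -0.2
the job is handed in; nothing more can be done
None
```

The job is handed in: the spanner hangs let go on the free hook, and the jig is still held by its handle with the tape measured within about 1 mm of the riser's edge; the hand-in gave no verdict.

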